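Store the density blocks: push the row home and close the keeper

ROBOT

A 6-joint arm with a two-finger parallel gripper is mounted at the origin on the work surface. World frame = base frame: x ahead of the robot, y to its left, z up, the work surface at z = 0. Lengths are in mm, angles in degrees, forces in N, time in s.
With the tool pointing down it reaches from about 150 to 775 mm from the base axis. Payload 6.1 kg.
Tool frame: the origin (TCP) lies midway between the tips of the shut fingers; the grasp point (between the pads) lies 19 mm behind it (ctrl.hold_point_z is the distance from the TCP to the grasp point, in mm); z points along the fingers, y is the direction in which the jaws open and shut (so a half turn about z gives the same grasp; the last joint's range is limited). The gripper opens to 85 mm and grips with 20 to 120 N. Pads are 22 mm wide; open, the fingers measure 114 mm over their backs; the gripper's body (76 mm by 85 mm) begins 54 mm behind the grasp point. The pads swing forward as they close: fully open they stand 13 mm farther back than shut.
Start: joints at [69.385, 7.208, -2.269, 80.523, 0, 90], TCP at [184.838, 491.369, 231.295] pointing down, gripper open.
Joint ranges: [-155.77, 155.77], [-54.66, 111.73], [-72.52, 77.12], [-102.08, 115.82], [-83.92, 84.16], [-180, 180]. Speed limits (degrees/s): [136.94, 136.94, 172.46, 180, 180, 180].

INTERFACE

Orientations are given as [roll, pitch, yaw] about the fixed x, y, z axes, in that order (R = Rz(yaw) Ry(pitch) Rx(roll)).
In Python, from workcell import ctrl gives the robot as it stands. The module is installed in compiled form; this text tells all that it offers.
- The arm moves only by the shell command python3 -m inch 'ROWS'. ROWS is JSON, a list of rows, each a list of 7 numbers: the shift along the tool's x, y, z in m, then the turn, a rotation vector about the tool's x, y, z in rad, then the closure, from 0 (fully open) to 1 (shut). A call has 1 to 10 rows; each row is the pose to reach, as a shift and turn from the pose measured when the call began, along the tool's axes at that moment; what a row does not reach only later rows make up. A row lasts 1/10 s, in which the tool goes at most 50 mm and 8.59 degrees, less where a joint would pass 70% of its speed; a pose out of reach is approached as far as the arm can. A call with a gripper value outside its range is refused whole. The fingers move at their own pace and stop on an object; the grip force is fixed at half the most. Time passes only in rows, so rows that repeat a pose let the fingers close. It gives the time, the measured TCP pose, the force and the opening at its end, in the units of the state.
- ctrl.get_obs(): the state, without advancing time (a new reading comes with each control period).
- ctrl.grab_frame(name): name is "scene" or "top" or "wrist"; returns (picture, depth): 384x512x3 uint8, blue, green, red; 384x512 float32, mm along the optical axis (not along the pixel's ray), 0 where there is no reading.
- ctrl.camera_info(name): a dict with "camera_matrix" (3x3 intrinsics, pixels), "dist_coeffs" ([k1, k2, p1, p2, k3] as OpenCV has them; the pictures are not rectified), "R" (3x3) and "t" (3): a world point X has camera coordinates R X + t. Camera axes: x right, y down, z forward; pixel columns grow to the right and rows downward; lengths in mm; the calibration is good to about 2 mm. A picture is of the moment at which its call begins: read the wrist's pose just before it. camera_info takes no time and is no camera call; for the wrist camera it gives the pose at the moment of the call.
- ctrl.sign_off(): hands the job in, once; it reports no verdict.
The state is a dict: "time": time; "q": joint angles; "joint_velocities": joint speeds; "tau": joint torques, N m; "tool_pos": TCP position; "orientation": TCP orientation; "wrist_force": force on the tool from outside, world axes, zero at the start; "ft_torque": the same for the moment, N m; "gripper_width": finger opening in mm.
Only numpy, scipy, OpenCV 4.12 (cv2) and the standard library are available. Lean on these libraries where they do the work, as an engineer would, in place of code of your own. Each camera call takes 0.05 s, during which the arm holds its last target. There are 200 camera calls.

TASK

The row of five density blocks lies in the aluminium channel rack, short of its blue end stop. With the fingertips only, push the whole row along the channel as one train, without letting it pull apart, until the first block is hard against the stop and all five sit tight together; then push the red keeper arm round until it lies fully across the channel behind the last block. Do not pick up or lift any block, and leave everything else on the table where it stands.

Things in the scene. Friction and masses are not known exactly. Their poses are not given: they have to be found in the camera images.
- rail: aluminium channel rack fixed to the table, 400 x 60 mm, origin at the centre of its underside. x runs along the channel to the end stop, y to the keeper's side, z up. Channel 42.5 mm wide, floor 8 mm above the table; side walls 5 mm thick, tops 18 mm above the table; open at the -x end
- stop_face (a point): centre of the blue end stop's face that meets the first block, at rail x = +185 mm, 26 mm above the table; the stop's top is 50 mm above the table. When all five blocks are home the row's rear face is 160 mm before this face, at rail x = +25 mm
- keeper (a joint): angle (rad) of the red keeper arm about a vertical axis at rail x = +13, y = +42 mm. 0: open, beside the channel, pointing to rail -x; grows as it swings over the channel; 1.571: closed on its own stop, pointing to rail -y, 6 mm behind the row when home. Slight friction (0.04 N m, under 1 N at the peg); stays where it is left
- keeper_pin (a point): top centre of the red upright peg on the keeper arm, 10 mm in diameter, 18 mm high, 62 mm from the arm's axis, top 55 mm above the table. The arm is 12 mm wide and 10 mm thick, its underside 27 mm above the table; it ends 10 mm beyond the peg
- block1: brass density block (brass, yellow metal, round blue dot on top), first (nearest the end stop) in the row; 32 mm along the channel, 40 mm wide, 36 mm high, loose in the channel, its top 44 mm above the table; origin at the centre of its underside, x along the channel towards the stop. 
- block2: oak density block (dark brown wood, round blue dot on top), second in the row; 32 mm along the channel, 40 mm wide, 36 mm high, loose in the channel, its top 44 mm above the table; origin at the centre of its underside, x along the channel towards the stop. 
- block3: nylon density block (black plastic, round blue dot on top), third in the row; 32 mm along the channel, 40 mm wide, 36 mm high, loose in the channel, its top 44 mm above the table; origin at the centre of its underside, x along the channel towards the stop. 
- block4: PVC density block (green plastic, round blue dot on top), fourth in the row; 32 mm along the channel, 40 mm wide, 36 mm high, loose in the channel, its top 44 mm above the table; origin at the centre of its underside, x along the channel towards the stop. 
- block5: aluminium density block (silvery metal, round blue dot on top), fifth and last in the row; 32 mm along the channel, 40 mm wide, 36 mm high, loose in the channel, its top 44 mm above the table; origin at the centre of its underside, x along the channel towards the stop. The row weighs about 0.7 kg and takes some 2 to 5 N to slide.
- spare: spare copper density block of the same size standing on the table beside the rack, not part of the row; a bystander, to be left alone; origin at the centre of its underside
- bottle: white bottle with a blue label, 52 mm in diameter, 130 mm high; a bystander, to be left alone; origin at the centre of its underside
- beaker: clear glass beaker, 66 mm in diameter, 85 mm high; a bystander, to be left alone; origin at the centre of its underside
- mug: blue mug, 80 mm in diameter without its handle, 90 mm high; a bystander, to be left alone; origin at the centre of its underside
- weight: brass weight with a knob on top, 48 mm in diameter, 58 mm high; a bystander, to be left alone; origin at the centre of its underside
- eraser: blue whiteboard eraser, 110 x 50 x 32 mm; a bystander, to be left alone; origin at the centre of its underside
Mind the look-alikes: they are no part of the job. Of the things that look like the block5, the middle-sized one is meant.

How it is judged:
By the outcome, as a careful person would: the job done as asked, in the order asked, and still so for the second after the job is handed in, with the robot touching nothing.
It also fails if it takes over 56 s, if anything falls off the work surface, if the arm or the gripper's body presses on something with over 40 N, if the wrist force passes 120 N, or if a joint passes its speed limit or range.

## Working session

There is one attempt and no reset: what is moved stays moved. The work goes in short steps, Python scripts to look and compute and a shell command to move; the robot and the scene stay as the last step left them, time stands still between calls to the robot, and variables do not carry over. Pictures are saved under pics/ and viewed, about 8 in all and at most 12, crops included, and the job is handed in when it is done.

```bash
mkdir -p pics; cat > h.py <<'E'
import numpy as np, cv2
from workcell import ctrl
def ray(ci,u,v):
    K=np.array(ci["camera_matrix"],float);d=np.array(ci["dist_coeffs"],float)
    p=cv2.undistortPoints(np.array([[[u,v]]],float),K,d)[0,0]
    R=np.array(ci["R"]);t=np.array(ci["t"]).ravel()
    return -R.T@t, R.T@np.array([p[0],p[1],1])
def at_z(ci,u,v,z):
    o,d=ray(ci,u,v); return o+d*(z-o[2])/d[2]
def by_depth(ci,u,v,D):
    o,d=ray(ci,u,v); return o+d*D
E
python3 - <<'E'
from h import *
import pickle
print(ctrl.get_obs())
for n in("top","scene"):
    ci=ctrl.camera_info(n);im,D=ctrl.grab_frame(n)
    cv2.imwrite(f"pics/{n}0.png",cv2.resize(im,(800,600),interpolation=cv2.INTER_CUBIC));cv2.imwrite(f"{n}raw.png",im);np.save(n+"D",D)
    pickle.dump(ci,open(n+".pkl","wb"))
    print(n,-np.array(ci["R"]).T@np.array(ci["t"]).ravel())
E
```

```text
{'time': 0.0, 'q': array([ 6.93853534e+01,  7.24310154e+00, -2.32743087e+00,  8.05232738e+01,
        1.36924353e-03,  8.99984609e+01]), 'joint_velocities': array([ 0.04086387, -0.01569439, -0.10363231,  0.07379262,  0.04355329,
       -0.07140593]), 'tau': array([ 3.07999471e-04, -4.35913432e+01,  3.52925169e+01,  1.73164759e-02,
        2.96522649e-05,  1.47130010e-05]), 'tool_pos': array([184.69179239, 491.00347859, 230.50350106]), 'orientation': array([-1.79906194e+02, -1.37176152e-03,  1.59386890e+02]), 'wrist_force': array([ 0.40107743,  0.43233474, -0.27149353]), 'ft_torque': array([-0.00864621,  0.01578446, -0.03265024]), 'gripper_width': 85.9886644418231}
top [ 344.06007545  -12.62818019 1260.76358693]
scene [1255.45179031   23.38999354  768.13599474]
```

View pics/top0.png

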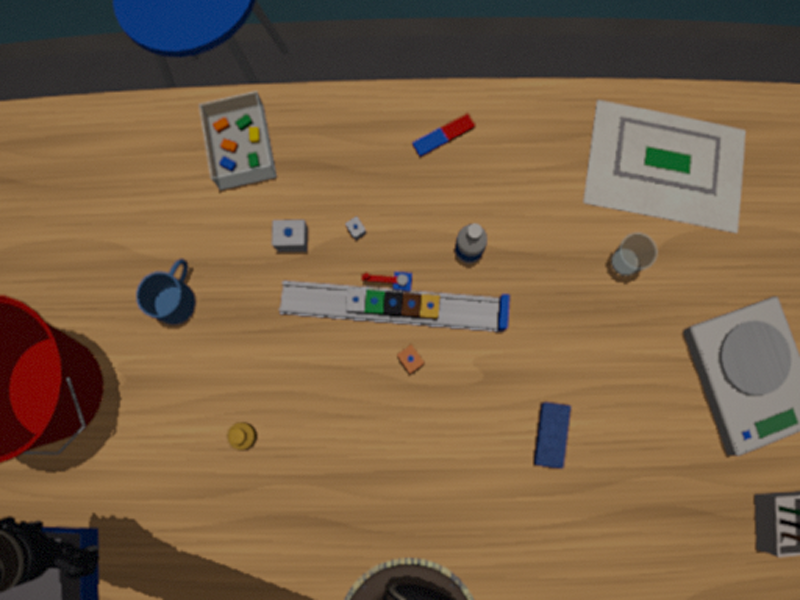

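View pics/scene0.png

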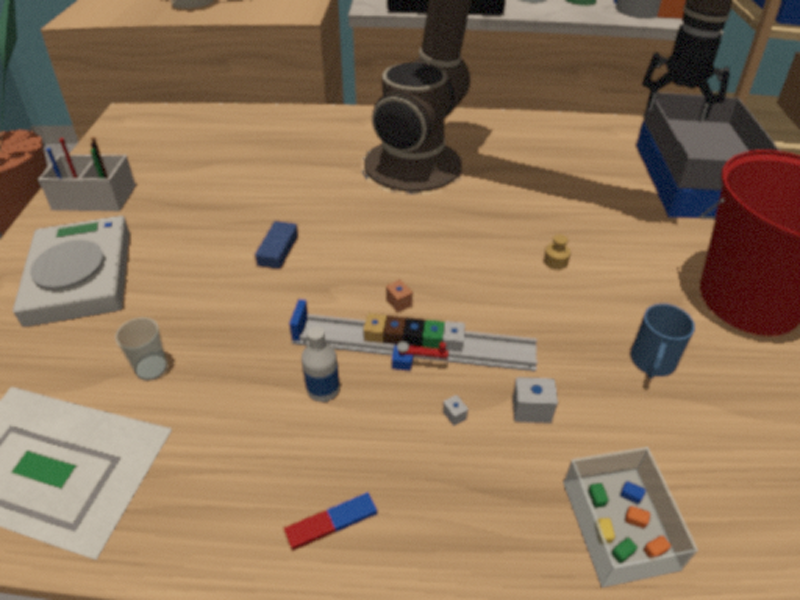

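The top view (800x600) shows the rail from the open end (282,298) to the blue stop (504,312). The row, left to right, is silver (356,299), green, black, brown, brass (430,304). The keeper is the red bar at (378,279), with its pivot at (403,281). Three things look like block5: the large silver block (289,233), the small one (356,228), and the middle-sized one in the channel (356,299). The last fits, because it is the middle size and stands last in the row. I'll confirm that in one enlarged crop.

```bash
python3 - <<'E'
from h import *
im=cv2.imread("topraw.png"); c=im[140:235,172:332]
cv2.imwrite("pics/crop1.png",cv2.resize(c,None,fx=5,fy=5,interpolation=cv2.INTER_CUBIC))
E
```

```text
(no output)
```

View pics/crop1.png

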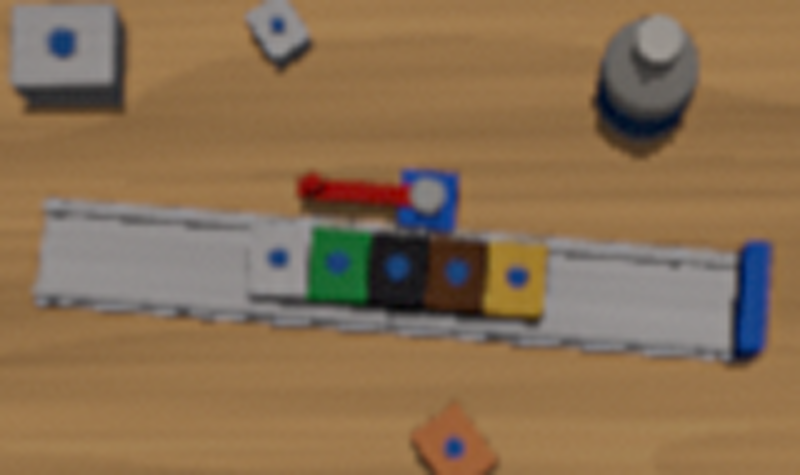

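```bash
python3 - <<'E'
from h import *
import pickle
ci=pickle.load(open("top.pkl","rb"));D=np.load("topD.npy")
P=lambda x,y,z:at_z(ci,172+(x+.5)/5-.5,140+(y+.5)/5-.5,z)
b=np.array([P(x,y,44) for x,y in[(278,257),(338,262),(398,266),(457,271),(517,276)]])
print("dots",b.round(1)); print(np.linalg.norm(np.diff(b,axis=0),axis=1))
for n,x,y,z in[("openA",45,203,18),("openB",37,301,18),("stopA",740,243,50),("stopB",735,357,50),("pin",311,186,55),("pivot",428,195,40),("endA18",735,253,18)]:
    u,v=172+x/5-.4,140+y/5-.4
    print(n,P(x,y,z).round(1), "depth:",by_depth(ci,u,v,D[int(round(v)),int(round(u))]).round(1))
ux=b[4]-b[0];ux/=np.linalg.norm(ux);print(ux,np.degrees(np.arctan2(ux[1],ux[0])))
# finer direction from rail
m0=(P(45,203,18)+P(37,301,18))/2; m1=(P(740,243,50)+P(735,357,50))/2
d=m1-m0;print("rail len",np.linalg.norm(d[:2]),np.degrees(np.arctan2(d[1],d[0])), m0,m1)
E
```

```text
dots [[564.9  82.   44. ]
 [561.5  49.7  44. ]
 [558.8  17.4  44. ]
 [555.5 -14.2  44. ]
 [552.1 -46.4  44. ]]
[32.48754694 32.36600963 31.82016512 32.31854936]
openA [602.5 213.6  18. ] depth: [602.8 213.8  16.8]
openB [547.5 217.4  18. ] depth: [550.2 220.4   1.5]
stopA [ 566.9 -166.2   50. ] depth: [ 575.7 -172.2    2.1]
stopB [ 505.3 -161.2   50. ] depth: [ 509.2 -164.7   21.2]
pin [601.2  63.2  55. ] depth: [600.7  63.1  57.5]
pivot [598.2   0.7  40. ] depth: [598.7   0.8  37.8]
endA18 [ 567.3 -167.3   18. ] depth: [ 570.1 -169.2    2.1]
[-0.09877211 -0.99511008  0.        ] -95.66846727220589
rail len 381.16044430992173 -95.85878963310763 [575.03853565 215.47874524  18.        ] [ 536.13079669 -163.69070522   50.        ]
```

```bash
python3 -m inch '[[-0.04,-0.016,0.005,0,0,0.11,1],[-0.08,-0.032,0.01,0,0,0.22,1],[-0.12,-0.048,0.015,0,0,0.33,1],[-0.16,-0.064,0.02,0,0,0.44,1],[-0.20,-0.08,0.025,0,0,0.55,1],[-0.24,-0.096,0.03,0,0,0.66,1],[-0.28,-0.112,0.035,0,0,0.77,1],[-0.32,-0.128,0.04,0,0,0.88,1],[-0.36,-0.144,0.045,0,0,0.99,1],[-0.40,-0.16,0.05,0,0,1.1,1]]'
cat > where.py <<'E'
from h import *
import sys
O=np.array([558,17.5]);th=np.radians(-95.8)
X=np.array([np.cos(th),np.sin(th)]);Y=np.array([-X[1],X[0]])
def rail(p): return np.array([(p[:2]-O)@X,(p[:2]-O)@Y])
def world(r): return O+r[0]*X+r[1]*Y
def togo(rx,ry,z,yaw=84.2):
    from scipy.spatial.transform import Rotation as R
    s=ctrl.get_obs();p=s["tool_pos"];A=R.from_euler("xyz",s["orientation"],degrees=True)
    T=R.from_euler("xyz",[180,0,yaw],degrees=True)
    d=np.append(world((rx,ry)),z)-p
    print("t",round(s["time"],2),"tcp",p.round(1),"rail",rail(p).round(1),"F",s["wrist_force"].round(1),"w",round(s["gripper_width"],1))
    print("shift mm",A.inv().apply(d).round(1),"turn",(A.inv()*T).as_rotvec().round(4))
if __name__=="__main__": togo(*map(float,sys.argv[1:]))
E
python3 where.py -122 0 170
```

```text
time: 1.1
tool_pos: [503.7, 198.8, 180.3]
orientation: [-179.9, 0.1, 96.1]
wrist_force: [0.3, 1.0, 0.6]
gripper_width: 0.1
t 1.1 tcp [503.7 198.8 180.3] rail [-174.9  -72.4] F [0.3 1.  0.6] w 0.1
shift mm [-66.7  59.9  10.3] turn [-0.001   0.0014  0.2075]
```

```bash
python3 -m inch '[[-0.017,0.015,0.003,0,0,0.052,1],[-0.033,0.03,0.006,0,0,0.104,1],[-0.05,0.045,0.008,0,0,0.156,1],[-0.067,0.06,0.01,0,0,0.2075,1],[-0.067,0.06,0.01,0,0,0.2075,1],[-0.067,0.06,0.01,0,0,0.2075,1]]'
python3 where.py -122 0 170
python3 - <<'E'
from h import *
import pickle
ci=ctrl.camera_info("wrist");im,D=ctrl.grab_frame("wrist")
pickle.dump(ci,open("wrist.pkl","wb"));np.save("wristD",D);cv2.imwrite("wristraw.png",im)
cv2.imwrite("pics/wrist1.png",cv2.resize(im,(800,600),interpolation=cv2.INTER_CUBIC))
E
```

```text
time: 1.7
tool_pos: [570.1, 138.3, 169.7]
orientation: [-179.9, 0.1, 84.2]
wrist_force: [-0.3, -0.8, 0.3]
gripper_width: 0.3
t 1.7 tcp [570.1 138.3 169.7] rail [-1.214e+02 -1.000e-01] F [-0.3 -0.8  0.3] w 0.3
shift mm [ 0.6  0.1 -0.3] turn [-0.0024  0.0017 -0.0003]
```

View pics/wrist1.png

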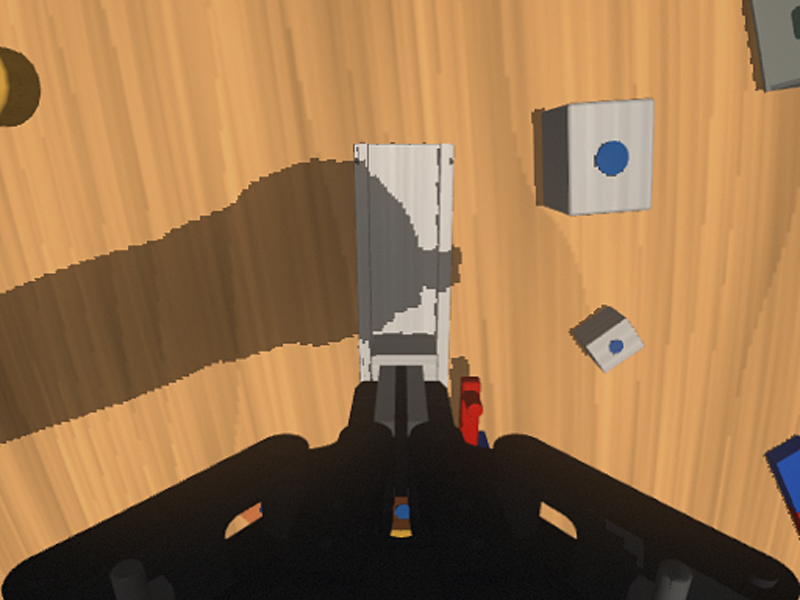

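```bash
python3 - <<'E'
from where import *
import pickle
ci=pickle.load(open("wrist.pkl","rb"));D=np.load("wristD.npy")
P=lambda x,y,z:at_z(ci,(x+.5)*.64-.5,(y+.5)*.64-.5,z)
for n,x,y,z in[("oL",356,144,18),("oR",454,144,18),("wL",361,378,18),("wR",448,378,18),("b5L",373,363,44),("b5R",437,363,44),("b5La",373,355,44),("b5Ra",437,355,44),("pegtop",471,380,55)]:
    p=P(x,y,z); print(n,p.round(1),rail(p).round(1))
for y in (340,345,350,353,356,359,362):
    u,v=int(385*.64),int(y*.64); p=by_depth(ci,u,v,D[v,u]);print(y,p.round(1),rail(p).round(1))
E
```

```text
oL [553.  219.5  18. ] [-200.4  -25.4]
oR [609.2 213.7  18. ] [-200.4   31.1]
wL [537.4  72.9  18. ] [-53.  -26.1]
wR [594.4  67.1  18. ] [-53.   31.2]
b5L [549.4  94.   44. ] [-75.3 -16.3]
b5R [587.3  90.2  44. ] [-75.3  21.8]
b5La [550.   99.1  44. ] [-80.4 -16.2]
b5Ra [587.7  95.3  44. ] [-80.4  21.7]
pegtop [605.6  82.4  55. ] [-69.4  40.8]
340 [556.1  98.9  19.4] [-80.8 -10.1]
345 [556.5  99.3  28.6] [-81.3  -9.8]
350 [556.8  99.   38. ] [-81.   -9.5]
353 [556.8  98.7  39.7] [-80.7  -9.4]
356 [557.   98.9  44.9] [-80.8  -9.2]
359 [556.8  96.9  45. ] [-78.9  -9.3]
362 [556.6  95.3  45.8] [-77.2  -9.3]
```

```bash
sed -i 's/558,17.5/560.7,17.2/' where.py; python3 -m inch '[[0,0.0025,0.025,0,0,0,1],[0,0.0025,0.055,0,0,0,1],[0,0.0025,0.085,0,0,0,1],[0,0.0025,0.11,0,0,0,1],[0,0.0025,0.13,0,0,0,1],[0,0.0025,0.14,0,0,0,1],[0,0.0025,0.144,0,0,0,1],[0,0.0025,0.144,0,0,0,1]]'; python3 where.py 14 0 26
```

```text
time: 2.55
tool_pos: [572.0, 138.7, 26.3]
orientation: [-179.9, 0.1, 84.3]
wrist_force: [-0.5, -0.9, -0.8]
gripper_width: 0.2
t 2.55 tcp [572.  138.7  26.3] rail [-122.   -1.] F [-0.5 -0.9 -0.8] w 0.2
shift mm [-136.     0.9    0.5] turn [-0.0018  0.0015  0.0013]
```

```bash
python3 -m inch '[[-0.006,0.001,0,0,0,0,1],[-0.012,0.001,0,0,0,0,1],[-0.018,0.001,0,0,0,0,1],[-0.022,0.001,0,0,0,0,1],[-0.025,0.001,0,0,0,0,1],[-0.027,0.001,0,0,0,0,1],[-0.029,0.001,0,0,0,0,1],[-0.031,0.001,0,0,0,0,1],[-0.033,0.001,0,0,0,0,1],[-0.035,0.001,0,0,0,0,1]]'; python3 where.py 14 0 26
```

```text
time: 3.55
tool_pos: [569.5, 104.4, 26.3]
orientation: [-179.9, 0.0, 84.3]
wrist_force: [0.8, 3.7, 0.6]
gripper_width: 0.0
t 3.55 tcp [569.5 104.4  26.3] rail [-87.6  -0. ] F [0.8 3.7 0.6] w 0.0
shift mm [-101.6   -0.2    0.3] turn [-0.0019  0.0002  0.0019]
```

```bash
python3 -m inch '[[-0.002,0,0,0,0,0,1],[-0.004,0,0,0,0,0,1],[-0.006,0,0,0,0,0,1],[-0.008,0,0,0,0,0,1],[-0.010,0,0,0,0,0,1],[-0.012,0,0,0,0,0,1],[-0.014,0,0,0,0,0,1],[-0.016,0,0,0,0,0,1],[-0.018,0,0,0,0,0,1],[-0.02,0,0,0,0,0,1]]'; python3 where.py 14 0 26
```

```text
time: 4.55
tool_pos: [567.6, 84.3, 26.3]
orientation: [-179.9, 0.0, 84.3]
wrist_force: [1.2, 3.8, -0.5]
gripper_width: -0.4
t 4.55 tcp [567.6  84.3  26.3] rail [-67.4   0.1] F [ 1.2  3.8 -0.5] w -0.4
shift mm [-81.4  -0.2   0.4] turn [-0.0018  0.0002  0.0019]
```

```bash
python3 -m inch '[[-0.002,0,0,0,0,0,1],[-0.004,0,0,0,0,0,1],[-0.006,0,0,0,0,0,1],[-0.008,0,0,0,0,0,1],[-0.010,0,0,0,0,0,1],[-0.012,0,0,0,0,0,1],[-0.014,0,0,0,0,0,1],[-0.016,0,0,0,0,0,1],[-0.018,0,0,0,0,0,1],[-0.02,0,0,0,0,0,1]]'; python3 where.py 14 0 26
```

```text
time: 5.55
tool_pos: [565.5, 64.2, 26.3]
orientation: [-179.9, 0.0, 84.3]
wrist_force: [1.0, 3.7, -0.9]
gripper_width: 0.2
t 5.55 tcp [565.5  64.2  26.3] rail [-47.3   0.1] F [ 1.   3.7 -0.9] w 0.2
shift mm [-61.3  -0.2   0.3] turn [-0.0019  0.0002  0.0019]
```

```bash
python3 -m inch '[[-0.002,0,0,0,0,0,1],[-0.004,0,0,0,0,0,1],[-0.006,0,0,0,0,0,1],[-0.008,0,0,0,0,0,1],[-0.010,0,0,0,0,0,1],[-0.012,0,0,0,0,0,1],[-0.014,0,0,0,0,0,1],[-0.016,0,0,0,0,0,1],[-0.018,0,0,0,0,0,1],[-0.02,0,0,0,0,0,1]]'; python3 where.py 14 0 26
```

```text
time: 6.55
tool_pos: [563.5, 44.1, 26.3]
orientation: [-179.9, 0.0, 84.3]
wrist_force: [0.4, 4.3, -0.1]
gripper_width: -0.1
t 6.55 tcp [563.5  44.1  26.3] rail [-27.1   0.1] F [ 0.4  4.3 -0.1] w -0.1
shift mm [-41.1  -0.2   0.3] turn [-0.0019  0.0001  0.0019]
```

```bash
python3 -m inch '[[-0.002,0,0,0,0,0,1],[-0.004,0,0,0,0,0,1],[-0.006,0,0,0,0,0,1],[-0.008,0,0,0,0,0,1],[-0.010,0,0,0,0,0,1],[-0.012,0,0,0,0,0,1],[-0.014,0,0,0,0,0,1],[-0.016,0,0,0,0,0,1],[-0.018,0,0,0,0,0,1],[-0.02,0,0,0,0,0,1]]'; python3 where.py 14 0 26
```

```text
time: 7.55
tool_pos: [561.5, 24.1, 26.3]
orientation: [-179.9, 0.0, 84.3]
wrist_force: [-0.6, 3.8, -0.3]
gripper_width: -0.2
t 7.55 tcp [561.5  24.1  26.3] rail [-6.9  0.1] F [-0.6  3.8 -0.3] w -0.2
shift mm [-20.9  -0.1   0.3] turn [-0.002   0.0002  0.0019]
```

```bash
python3 -m inch '[[-0.002,0,0,0,0,0,1],[-0.004,0,0,0,0,0,1],[-0.006,0,0,0,0,0,1],[-0.008,0,0,0,0,0,1],[-0.010,0,0,0,0,0,1],[-0.012,0,0,0,0,0,1],[-0.013,0,0,0,0,0,1],[-0.014,0,0,0,0,0,1],[-0.015,0,0,0,0,0,1]]' | grep -E "force|pos"; for i in 1; do python3 -m inch '[[-0.0007,0,0,0,0,0,1],[-0.0014,0,0,0,0,0,1],[-0.002,0,0,0,0,0,1]]'| grep -E "force|pos"; done; python3 where.py 14 0 26
```

```text
tool_pos: [560.0, 9.1, 26.3]
wrist_force: [0.8, 4.2, -1.3]
tool_pos: [559.8, 7.1, 26.3]
wrist_force: [-0.2, 4.2, 0.2]
t 8.75 tcp [559.8   7.1  26.3] rail [10.2  0.2] F [-0.2  4.2  0.2] w -0.0
shift mm [-3.8 -0.2  0.3] turn [-0.0019  0.0001  0.0019]
```

```bash
python3 -m inch '[[-0.0007,0,0,0,0,0,1],[-0.0014,0,0,0,0,0,1],[-0.002,0,0,0,0,0,1]]' | grep -E "force|pos"
```

```text
tool_pos: [559.6, 5.1, 26.3]
wrist_force: [-0.1, 4.0, 0.1]
```

```bash
python3 -m inch '[[-0.0005,0,0,0,0,0,1],[-0.001,0,0,0,0,0,1]]' | grep -E "force|pos"
```

```text
tool_pos: [559.5, 4.3, 26.3]
wrist_force: [1.3, 6.4, -0.2]
```

```bash
python3 -m inch '[[-0.0005,0,0,0,0,0,1],[-0.001,0,0,0,0,0,1]]' | grep -E "force|pos"
```

```text
tool_pos: [559.5, 4.3, 26.4]
wrist_force: [0.4, 9.0, -1.2]
```

```bash
python3 -m inch '[[-0.001,0,0,0,0,0,1],[-0.002,0,0,0,0,0,1],[-0.003,0,0,0,0,0,1],[-0.003,0,0,0,0,0,1]]' | grep -E "force|pos"; python3 where.py -60 0 26
```

```text
tool_pos: [559.5, 4.2, 26.5]
wrist_force: [0.8, 15.9, 0.0]
t 9.85 tcp [559.5   4.2  26.5] rail [13.   0.1] F [ 0.8 15.9  0. ] w -0.0
shift mm [73.   0.2  1.2] turn [-0.0022 -0.0098  0.0044]
```

```bash
python3 -m inch '[[0.005,0,0,0,-0.01,0.002,1],[0.015,0,0,0,-0.01,0.002,1],[0.03,0,0,0,-0.01,0.002,1],[0.045,0,0,0,-0.01,0.002,1],[0.06,0,-0.01,0,-0.01,0.002,1],[0.073,0,-0.03,0,-0.01,0.002,1],[0.073,0.02,-0.06,0,-0.01,0.002,1],[0.07,0.045,-0.07,0,-0.01,0.002,1],[0.063,0.07,-0.07,0,-0.01,0.002,1],[0.063,0.078,-0.07,0,-0.01,0.002,1]]'| grep -E "force|pos"; python3 where.py -49 77 43
python3 - <<'E'
from where import *
import pickle
for n in("top","scene"):
    ci=ctrl.camera_info(n);im,D=ctrl.grab_frame(n);pickle.dump((ci,im,D),open(n+"2.pkl","wb"))
    c=im[140:235,172:332] if n=="top" else im[175:255,170:370]
    f=5 if n=="top" else 4
    cv2.imwrite(f"pics/{n}2.png",cv2.resize(c,None,fx=f,fy=f,interpolation=cv2.INTER_CUBIC))
a=cv2.imread("pics/top2.png");b=cv2.imread("pics/scene2.png")
s=np.vstack([a,b]);cv2.imwrite("pics/both2.png",cv2.resize(s,None,fx=.74,fy=.74,interpolation=cv2.INTER_AREA));print(s.shape)
E
```

```text
tool_pos: [645.6, 59.0, 98.1]
wrist_force: [-0.3, 0.2, -0.5]
t 10.85 tcp [645.6  59.   98.1] rail [-50.2  80.3] F [-0.3  0.2 -0.5] w 0.1
shift mm [-1.1 -3.3 55.1] turn [0.0003 0.0003 0.0021]
(795, 800, 3)
```

View pics/both2.png

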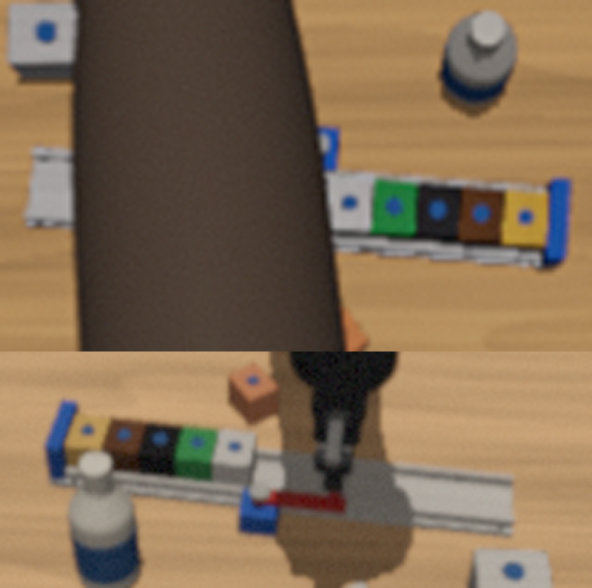

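The row is tight, with the brass block against the blue stop at (555,220). The dots run evenly from (349,203) to (526,217) in the composite. The scene view below shows the same thing, with the keeper still open at (305,500). Next is the keeper.

```bash
python3 -m inch '[[-0.001,-0.003,0.015,0,0,0,1],[-0.001,-0.003,0.03,0,0,0,1],[-0.001,-0.003,0.045,0,0,0,1],[-0.001,-0.003,0.055,0,0,0,1],[-0.001,-0.006,0.055,0,0,0,1],[-0.001,-0.01,0.055,0,0,0,1],[-0.001,-0.013,0.055,0,0,0,1],[-0.001,-0.016,0.055,0,0,0,1]]'| grep -E "force|pos"; python3 where.py -46 45 43
```

```text
tool_pos: [627.7, 60.0, 42.8]
wrist_force: [0.2, 0.4, -0.7]
t 11.75 tcp [627.7  60.   42.8] rail [-49.3  62.4] F [ 0.2  0.4 -0.7] w 0.1
shift mm [ -3.3 -17.4  -0.2] turn [-0.0012  0.      0.0024]
```

```bash
python3 -m inch '[[0,-0.0025,0,0,0,0,1],[0,-0.005,0,0,0,0,1],[0,-0.0075,0,0,0,0,1],[-0.001,-0.01,0,0,0,0,1],[-0.0015,-0.0125,0,0,0,0,1],[-0.002,-0.015,0,0,0,0,1],[-0.003,-0.0175,0,0,0,0,1]]'| grep -E "force|pos"; python3 where.py -40 30 43
```

```text
tool_pos: [609.8, 58.8, 42.7]
wrist_force: [0.2, 1.2, -0.7]
t 12.45 tcp [609.8  58.8  42.7] rail [-46.3  44.7] F [ 0.2  1.2 -0.7] w 0.0
shift mm [ -6.3 -14.7  -0.2] turn [-0.0013 -0.0001  0.0025]
```

```bash
cat > snap.py <<'E'
from h import *
import sys
im,D=ctrl.grab_frame("scene");c=im[185:250,210:330]
cv2.imwrite(sys.argv[1],cv2.resize(c,None,fx=6,fy=6,interpolation=cv2.INTER_CUBIC))
E
python3 snap.py pics/k1.png
```

```text
(no output)
```

View pics/k1.png

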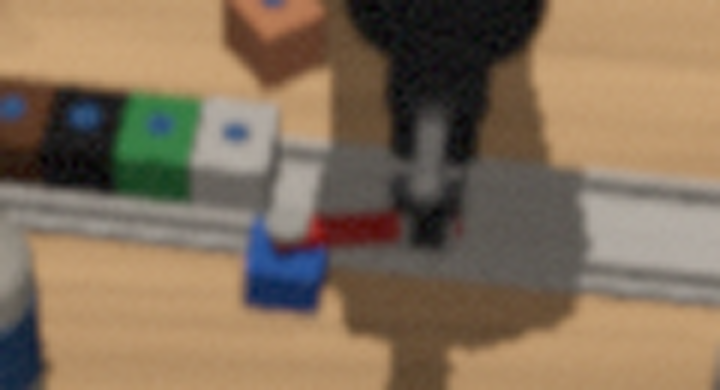

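```bash
python3 -m inch '[[-0.001,-0.004,0,0,0,0,1],[-0.003,-0.008,0,0,0,0,1],[-0.0045,-0.012,0,0,0,0,1],[-0.006,-0.015,0,0,0,0,1],[-0.0085,-0.0185,0,0,0,0,1],[-0.011,-0.022,0,0,0,0,1],[-0.0135,-0.025,0,0,0,0,1],[-0.016,-0.028,0,0,0,0,1],[-0.0195,-0.031,0,0,0,0,1],[-0.023,-0.0335,0,0,0,0,1]]'| grep -E "force|pos"; python3 where.py -18 8 43
```

```text
tool_pos: [573.5, 38.7, 42.8]
wrist_force: [0.2, 0.5, 0.8]
t 13.5 tcp [573.5  38.7  42.8] rail [-22.7  10.5] F [0.2 0.5 0.8] w -0.2
shift mm [-4.7 -2.6 -0.2] turn [-0.0018  0.0002  0.0023]
```

```bash
python3 -m inch '[[0.001,0.006,0,0,0,0,1],[0.012,0.008,0,0,0,0,1],[0.024,0.008,0,0,0,0,1],[0.032,0.004,0,0,0,0,1],[0.034,-0.01,0,0,0,0,1],[0.034,-0.022,0,0,0,0,1],[0.034,-0.026,0,0,0,0,1],[0.034,-0.026,0,0,0,0,1]]'| grep -E "force|pos"; python3 where.py -3 -16 43; python3 snap.py pics/k2.png
```

```text
tool_pos: [550.3, 75.4, 43.0]
wrist_force: [0.3, 1.2, -0.8]
t 14.3 tcp [550.3  75.4  43. ] rail [-56.9 -16.2] F [ 0.3  1.2 -0.8] w -0.1
shift mm [-53.9   0.    0. ] turn [-0.0017  0.0002  0.003 ]
```

View pics/k2.png

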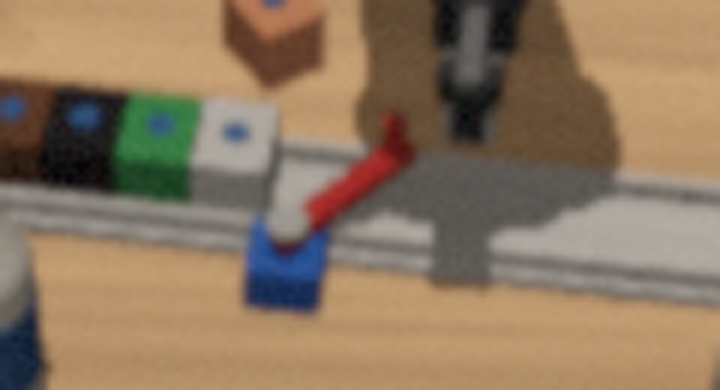

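The keeper stands at about 55°, with its peg at (395,130) and the finger on its -x side. I'll push it towards the stop.

```bash
python3 -m inch '[[-0.005,0,0,0,0,0,1],[-0.01,0,0,0,0,0,1],[-0.015,0,0,0,0,0,1],[-0.02,0,0,0,0,0,1],[-0.024,-0.001,0,0,0,0,1],[-0.028,-0.001,0,0,0,0,1],[-0.032,-0.002,0,0,0,0,1],[-0.036,-0.002,0,0,0,0,1],[-0.04,-0.003,0,0,0,0,1],[-0.044,-0.003,0,0,0,0,1]]'| grep -E "force|pos"; python3 where.py -3 -19 43
```

```text
tool_pos: [543.6, 31.3, 43.2]
wrist_force: [-1.4, 1.3, -0.2]
t 15.35 tcp [543.6  31.3  43.2] rail [-12.3 -18.4] F [-1.4  1.3 -0.2] w -0.1
shift mm [-9.3 -0.6  0.2] turn [-0.0009  0.0003  0.0026]
```

```bash
python3 -m inch '[[-0.002,0,0,0,0,0,1],[-0.004,0,0,0,0,0,1],[-0.006,0,0,0,0,0,1],[-0.0075,0,0,0,0,0,1],[-0.009,0,0,0,0,0,1]]'| grep -E "force|pos"; python3 where.py -3 -19 43
```

```text
tool_pos: [542.8, 22.7, 43.3]
wrist_force: [-1.3, 4.9, 0.0]
t 15.85 tcp [542.8  22.7  43.3] rail [ -3.6 -18.3] F [-1.3  4.9  0. ] w 0.1
shift mm [-0.6 -0.7  0.3] turn [-0.0008 -0.0007  0.0028]
```

```bash
python3 -m inch '[[-0.0007,0,0,0,0,0,1],[-0.0014,0,0,0,0,0,1],[-0.002,0,0,0,0,0,1]]'| grep -E "force|pos"; python3 where.py -3 -19 43
```

```text
tool_pos: [542.8, 22.5, 43.3]
wrist_force: [-0.3, 9.8, -0.1]
t 16.15 tcp [542.8  22.5  43.3] rail [ -3.4 -18.4] F [-0.3  9.8 -0.1] w 0.1
shift mm [-0.4 -0.6  0.3] turn [-0.0011 -0.0048  0.0038]
```

Firm against the keeper's own stop: 9.8 N for only 0.2 mm of travel. I'll back off, rise well clear and check.

```bash
python3 -m inch '[[0.004,0,0,0,-0.005,0,1],[0.015,0,0,0,-0.005,0,1],[0.03,0,0,0,-0.005,0,1],[0.045,0,-0.015,0,-0.005,0,1],[0.06,0,-0.04,0,-0.005,0,1],[0.085,-0.02,-0.08,0,-0.005,0,1],[0.12,-0.05,-0.11,0,-0.005,0,1],[0.16,-0.08,-0.14,0,-0.005,0,1],[0.2,-0.11,-0.16,0,-0.005,0,1],[0.24,-0.14,-0.16,0,-0.005,0,1]]'| grep -E "force|pos"
python3 - <<'E'
from where import *
T,Dt=ctrl.grab_frame("top");S,_=ctrl.grab_frame("scene")
a=cv2.resize(T[145:235,172:332],None,fx=4,fy=4,interpolation=cv2.INTER_CUBIC)
b=cv2.resize(S[185:245,180:340],None,fx=4,fy=4,interpolation=cv2.INTER_CUBIC)
cv2.imwrite("pics/end.png",np.vstack([a,b])); cv2.imwrite("pics/endtop.png",cv2.resize(T,(800,600)))
E
```

```text
tool_pos: [435.5, 262.1, 205.6]
wrist_force: [1.2, 0.5, 1.1]
```

View pics/end.png

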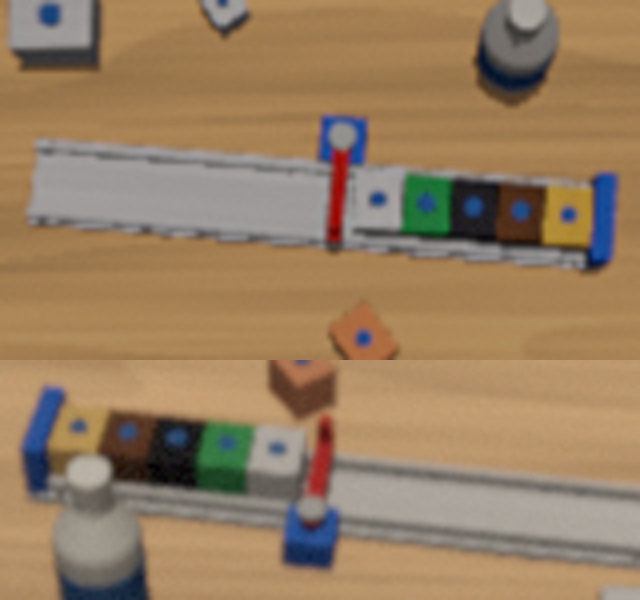

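View pics/endtop.png

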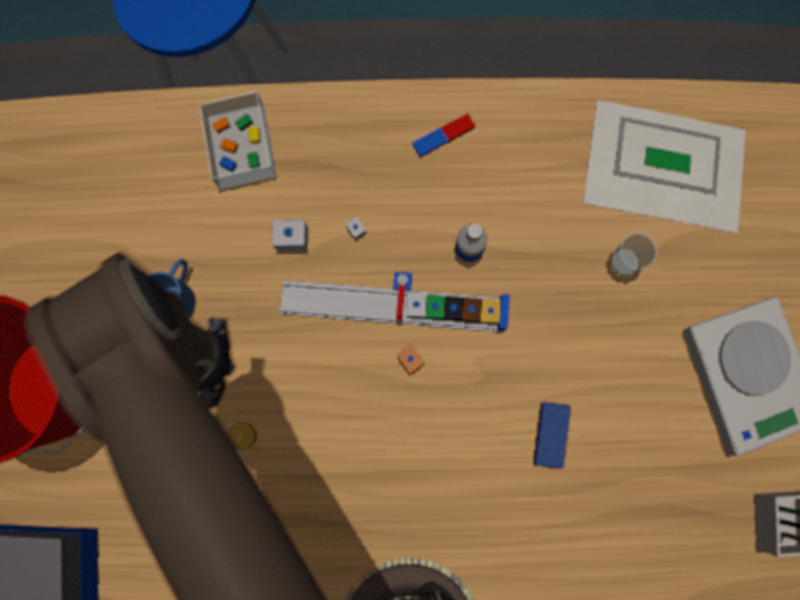

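The end views show the row tight from the silver block (378,199) to the brass block (568,215), which is against the stop. The red arm lies square across the channel behind the silver block, from (342,133) to (335,240). The bystanders in view have not moved.

```bash
python3 -c "
from workcell import ctrl
print(ctrl.get_obs()['joint_velocities'].round(2)); ctrl.sign_off()"
```

```text
[-4.6   0.92 -1.41 -0.85 -2.67 -3.92]
the job is handed in; nothing more can be done
```

The row is home against the end stop, the keeper is closed behind it, and the job was handed in at about 16–17 s of the 56 s allowed.

- **Row:** I pushed it about 100 mm along the channel as one train with the shut fingertips, at about 20 mm/s and 4 N. At the stop the force rose to 16 N with only 0.1 mm of further travel. The end pictures show all five blocks tight together and the brass block touching the stop.
- **Keeper:** I pushed the peg sideways over the channel first, then along towards the end stop. It reached its own stop, where the force rose to 9.8 N with 0.2 mm of further travel. The end pictures show the arm square across the channel behind the silver block.
- **Other objects:** the spare, bottle, beaker, eraser and the two silver look-alikes stood where they were. The robot arm partly hid the mug and weight in the last picture, but what could be seen was unmoved, and no move came near either one at table height.
- **Checks that disagreed:** my first estimate of the channel's centre line was about 3 mm off. I corrected it from the wrist camera before touching anything.
- **At hand-in:** the robot arm was clear of everything, with the fingertips about 205 mm up, but its joints were still settling at up to 4.6 degrees/s.

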